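Shift the jar mill's gear selector to the green slot

TASK

The gear lever on the jar mill's gearbox stands somewhere in the middle lane of its gate. Without gripping it, push the lever gently with the fingertips through the gate and all the way home into the slot marked with the green disc, without running it into any slot marked with another colour (red, blue, yellow) on the way. Leave the bottle, the beaker and the pen where they stand.

Things in the scene. Friction and masses are not known exactly. Their poses are not given: they have to be found in the camera images.
- gearbox: Grey gearbox, fixed to the bench, 200 x 220 mm (base flange 220 x 240), 98 mm high, with the mill's roller bed and white jar behind it (+x 120 to 330 mm from the origin, up to 186 mm high). Origin: centre of its underside, on the bench. x runs along the lanes, away from the robot at yaw 0; y across the lanes; z up. The gate plate is on top.
- gate (a point): Centre of the aluminium gate plate (120 x 100 mm), on its top face, 110 mm above the bench; axes as the gearbox. Double-H gate: three lanes along x at y = -26, 0, +26 mm, each 14 mm wide, joined by one neutral channel along y at x = 0, 14 mm wide, with rounded wall ends. Six slots: two in the middle lane (white discs), four at the corners (coloured discs).
- pivot (a point): Fixed point inside the gearbox, 30 mm above the bench under the gate's centre, about which the lever tilts both ways. The lever is a 10 mm steel stem with a black knob; it can change lane only in the neutral channel.
- cross (a joint): Sideways lean of the gear lever, rad, about the gearbox's x axis through the pivot: 0 = middle lane, positive leans to the gearbox's +y; stops at -0.33 and +0.33 (the outer lanes). Friction 0.30 N m (about 2 N pushed at the knob); it stays where it is left.
- throw (a joint): Lean of the gear lever along the lanes, rad: 0 = neutral channel, positive leans to the gearbox's +x; stops at -0.282 and +0.282 (slot ends, fully home). Lanes can be changed only near 0: free within +-0.026, the rounded wall ends guide it in from about +-0.06. Friction 0.30 N m (about 2 N at the knob), no spring; it stays where it is left.
- knob (a point): Centre of the lever's black knob, a plastic cylinder 30 mm in diameter and 42 mm long along the stem (21 mm each side of this point). 145 mm from the pivot, so 175 mm above the bench when upright; gearbox frame: x = 145 sin(throw), y = 145 sin(cross) cos(throw), z = 30 + 145 cos(cross) cos(throw) mm. Home in a corner slot: 40 mm along, 45 mm across, 162 mm high.
- stem (a point): Point on the axis of the lever's steel stem, 80 mm from the pivot, at about the height of the gate plate. When the lever is fully home in a corner slot this point is 22 mm horizontally from that slot's disc; in neutral of the same lane 44 mm.
- disc_green: Green marker disc, 20 mm in diameter, 3 mm thick, fixed on the gate plate beyond the end of one corner slot: in the gearbox's frame at x = +-44 mm, y = +-26 mm; which colour is at which corner varies. Origin: centre of its underside, z = 110 mm.
- disc_blue: Blue marker disc, 20 mm in diameter, 3 mm thick, fixed on the gate plate beyond the end of one corner slot: in the gearbox's frame at x = +-44 mm, y = +-26 mm; which colour is at which corner varies. Origin: centre of its underside, z = 110 mm.
- disc_yellow: Yellow marker disc, 20 mm in diameter, 3 mm thick, fixed on the gate plate beyond the end of one corner slot: in the gearbox's frame at x = +-44 mm, y = +-26 mm; which colour is at which corner varies. Origin: centre of its underside, z = 110 mm.
- disc_red: Red marker disc, 20 mm in diameter, 3 mm thick, fixed on the gate plate beyond the end of one corner slot: in the gearbox's frame at x = +-44 mm, y = +-26 mm; which colour is at which corner varies. Origin: centre of its underside, z = 110 mm.
- bottle: White plastic bottle with blue cap, 60 mm in diameter, 105 mm high, loose on the bench beside the gearbox (+y side). Origin: centre of its underside. Not to be disturbed.
- beaker: Glass beaker, rim 60 mm in diameter, 75 mm high, loose on the bench beside the gearbox (-y side). Origin: centre of its underside. Not to be disturbed.
- pen: Blue marker pen, 125 mm long, 18 mm thick, lying on the bench in front of the gearbox. Origin: under its middle; x along the pen. Not to be disturbed.

How it is judged:
By the outcome, as a careful person would: the job done as asked, in the order asked, and still so for the second after the job is handed in, with the robot touching nothing.
It also fails if it takes over 54 s, if anything falls off the work surface, if the arm or the gripper's body presses on something with over 40 N, if the wrist force passes 120 N, or if a joint passes its speed limit or range.

ROBOT

A 6-joint arm with a two-finger parallel gripper is mounted at the origin on the work surface. World frame = base frame: x ahead of the robot, y to its left, z up, the work surface at z = 0. Lengths are in m, angles in rad, forces in N, time in s.
With the tool pointing down it reaches from about 0.375 to 0.9 m from the base axis. Payload 3.1 kg.
Tool frame: the origin (TCP) lies on the centre line of the jaws, within the pads' length; the fingertips stand 14 mm ahead of it and the grasp point (between the pads) lies 5 mm behind it; z points along the fingers, y is the line along which they close (so a half turn about z gives the same grasp; the last joint's range is limited). The gripper opens to 87 mm and grips with 3 to 60 N. Pads are 19 mm wide; open, the fingers measure 117 mm over their backs; the gripper's body (75 mm by 190 mm) begins 51 mm behind the grasp point.
Start: joints at [-1.294, 0.527, 1.433, -0, 1.181, -0.178], TCP at [0.275, -0.561, 0.237] pointing down, gripper open.
Joint ranges: [-3.08, 3.08], [-0.75, 2.2], [0.22, 2.44], [-1.43, 4.57], [0, 2.65], [-2.85, 2.85]. Speed limits (rad/s): [2.79, 2.79, 3.14, 3.14, 3.14, 3.14].

INTERFACE

Orientations are given as a unit quaternion [x, y, z, w].
In Python, from rig import robot gives the robot as it stands.
- The arm moves only by the tool move_arm, never from a script. Its argument "commands" is a list of rows, each an object with "hand": the finger opening in cm, from 0 to 8.7; "travel": the shift along the tool's x, y, z in cm, a list of three; "twist": the turn, a rotation vector about the tool's x, y, z in degrees, a list of three. In form: [{"hand": hand, "travel": [dx, dy, dz], "twist": [wx, wy, wz]}, ...]. A call has 1 to 5 rows; each row shifts and turns the commanded pose from where the row before left it, along the tool's axes as they then stand; what a row does not reach is not made up. A row lasts 1/12 s, in which the tool goes at most 41.7 mm and 7.16 degrees, less where a joint would pass 70% of its speed; a pose out of reach is approached as far as the arm can. A call is refused whole if a number of a shift passes 4.17 or a number of a turn 7.16, either way. A call with a gripper value outside its range is refused whole. The fingers move at their own pace and stop on an object; "force" is the grip in N (left out, the last holds). Time passes only in rows, so rows that do not move let the fingers close. It gives the time, the measured TCP pose, the force, the opening and the grip force at its end, in the units of the state.
- robot.get_obs(): the state, without advancing time (a new reading comes with each control period).
- robot.camera(name): name is "scene" or "top" or "wrist"; returns a dict with "frame" (400x640x3 uint8, red, green, blue), "fov_y" (degrees; the focal length in pixels is half the picture's height over the tangent of half this angle, whatever the lens; pixels are square), "cx", "cy" (the principal point, pixels), "extrinsics" (4x4, takes a point from camera to world coordinates); the wrist camera has in their place "T_tool_cam" (4x4, takes a point from camera to tool coordinates, whose origin is the TCP and whose axes are the flange's). Camera axes: x right, y down, z forward; pixel columns grow to the right and rows downward; lengths in m; the calibration is good to about 2 mm. The wrist camera is an equidistant fisheye: a pixel r from the principal point sees the ray r / f radians off the axis. A picture is of the moment at which its call begins: read the wrist's pose just before it. There is no depth.
- robot.hand_in(): hands the job in; it is judged then, once.
The state is a dict: "time": time; "q": joint angles; "joint_velocities": joint speeds; "joint_torque": joint torques, N m; "position": TCP position; "tool_rot": TCP orientation; "ft_force": force on the tool from outside, world axes, zero at the start; "moment": the same for the moment, N m; "grip_width": finger opening in m; "grip_force": force on a finger pad.
Only numpy, scipy, OpenCV 4.12 (cv2) and the standard library are available. Lean on these libraries where they do the work, as an engineer would, in place of code of your own. Each camera call takes 0.05 s, during which the arm holds its last target. There are 200 camera calls.

## Working session

There is one attempt and no reset: what is moved stays moved. The work goes in short steps, Python scripts to look and compute and a tool call to move; the robot and the scene stay as the last step left them, time stands still between calls to the robot, and variables do not carry over. Pictures are saved under pics/ and viewed, at most 10 in all, crops included, and the job is handed in when it is done.

Besides the shell and the picture viewer there is one more tool, called after ">>>" as name([rows], argument=value, ...), one row to a line, values as JSON. move_arm: Moves the arm, as the interface text tells. Its arguments: {"type":"object","properties":{"commands":{"type":"array"},"force":{"type":"number"}},"required":["commands"]}

```bash
mkdir -p pics; python3 - <<'E'
from rig import robot
import cv2,json,numpy as np
for n in("top","scene"):
    c=robot.camera(n); cv2.imwrite(f"pics/{n}0.png",c["frame"][:,:,::-1]); print(n,c["fov_y"],c["cx"],c["cy"],np.round(c["extrinsics"],4).tolist())
o=robot.get_obs();print(o)
E
```

```text
top 45.39356321034567 320.97702309264577 200.12648150080224 [[-0.0079, -0.9989, 0.0462, 0.4418], [-0.9996, 0.0067, -0.0262, 0.043], [0.0259, -0.0464, -0.9986, 1.0337], [0.0, 0.0, 0.0, 1.0]]
scene 45.565844515915586 317.57002638632576 208.60391242590757 [[-0.8536, 0.427, -0.2985, 0.7864], [0.5208, 0.7161, -0.4648, 0.4806], [0.0152, -0.5522, -0.8336, 0.874], [0.0, 0.0, 0.0, 1.0]]
{'time': 0.1, 'q': array([-1.29448188e+00,  5.28388001e-01,  1.43378266e+00, -5.90369537e-06,
        1.18138063e+00, -1.78524159e-01]), 'joint_velocities': array([-2.56138371e-04, -1.31135958e-03, -5.50707105e-03, -7.70395534e-04,
       -1.27314681e-03,  3.56650376e-05]), 'joint_torque': array([-8.06159660e-04, -4.40989816e+01, -1.77148980e+01,  6.35416643e-02,
        5.34126547e-02, -3.54115014e-05]), 'position': array([ 0.27440947, -0.56083364,  0.23565766]), 'tool_rot': array([ 9.74250773e-01,  2.25465013e-01, -5.05912429e-05, -9.78013004e-04]), 'ft_force': array([-0.14513222,  0.11019429, -0.40116017]), 'moment': array([-0.05524742,  0.00827231, -0.0157026 ]), 'grip_force': 0.0, 'grip_width': 0.08680974408650381}
```

View pics/top0.png

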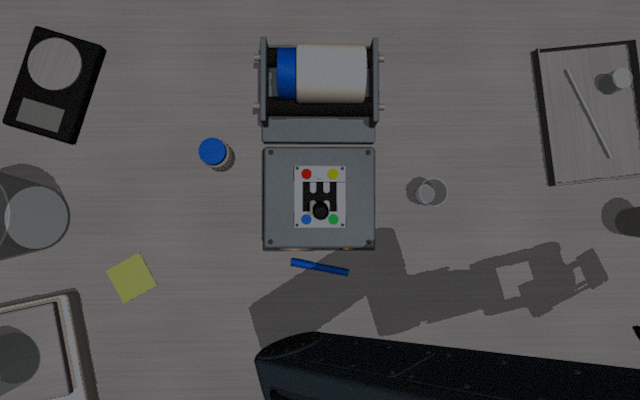

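View pics/scene0.png

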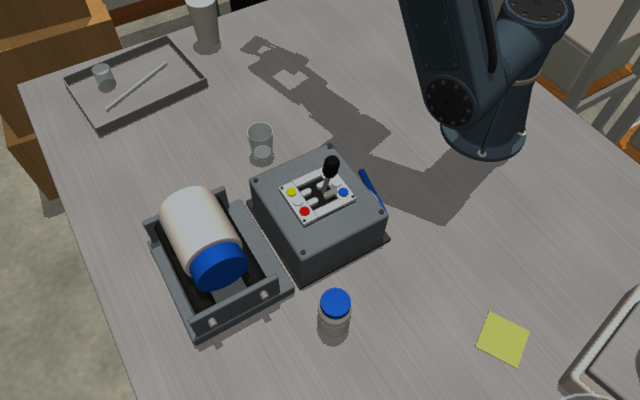

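The top view shows red (306,174), yellow (333,174), blue (306,219) and green (333,219). The knob is at about (320,210), so the lever leans toward the robot (throw < 0). Green is the −x, −y corner. Next I'll measure.

```bash
cat > h.py <<'E'
from rig import robot
import cv2,numpy as np
from scipy.spatial.transform import Rotation as R
def ray(c,u,v):
    f=200/np.tan(np.radians(c["fov_y"]/2)); E=np.array(c["extrinsics"])
    return E[:3,3],E[:3,:3]@np.array([(u-c["cx"])/f,(v-c["cy"])/f,1])
def plane(c,u,v,z):
    o,d=ray(c,u,v); return o+d*(z-o[2])/d[2]
def proj(c,p):
    f=200/np.tan(np.radians(c["fov_y"]/2)); E=np.array(c["extrinsics"])
    q=E[:3,:3].T@(np.array(p)-E[:3,3]); return np.array([c["cx"]+f*q[0]/q[2],c["cy"]+f*q[1]/q[2]])
def two(c1,p1,c2,p2):
    o1,d1=ray(c1,*p1);o2,d2=ray(c2,*p2)
    s=np.linalg.lstsq(np.c_[d1,-d2],o2-o1,rcond=None)[0]
    a,b=o1+s[0]*d1,o2+s[1]*d2; return (a+b)/2,np.linalg.norm(a-b)
def blobs(img,mask,box,amin=15):
    x0,y0,x1,y1=box; m=np.zeros_like(mask);m[y0:y1,x0:x1]=mask[y0:y1,x0:x1]
    n,_,s,ce=cv2.connectedComponentsWithStats(m.astype(np.uint8),connectivity=4)
    return [(s[i,4],*s[i,:4],*ce[i]) for i in range(1,n) if s[i,4]>=amin]
HUE={"red":[(0,8),(172,180)],"yellow":[(22,35)],"green":[(45,80)],"blue":[(100,125)]}
def discs(c,box):
    h=cv2.cvtColor(c["frame"],cv2.COLOR_RGB2HSV); out={}
    for k,rs in HUE.items():
        m=np.zeros(h.shape[:2],bool)
        for a,b in rs: m|=(h[...,0]>=a)&(h[...,0]<=b)
        m&=(h[...,1]>120)&(h[...,2]>60)
        out[k]=blobs(c["frame"],m,box)
    return out
def gate(pts):  # pts: colour->xy ; known corners
    cor={"red":(.044,.026),"yellow":(.044,-.026),"blue":(-.044,.026),"green":(-.044,-.026)}
    A=np.array([cor[k] for k in pts]);B=np.array([pts[k][:2] for k in pts])
    a,b=A-A.mean(0),B-B.mean(0)
    yaw=np.arctan2((a[:,0]*b[:,1]-a[:,1]*b[:,0]).sum(),(a*b).sum())
    M=np.array([[np.cos(yaw),-np.sin(yaw)],[np.sin(yaw),np.cos(yaw)]])
    t=B.mean(0)-M@A.mean(0); return t,yaw,np.linalg.norm(B-(A@M.T+t),axis=1)
E
python3 - <<'E'
from h import *
t=robot.camera("top");s=robot.camera("scene")
dt=discs(t,(285,155,355,240));ds=discs(s,(270,170,365,230))
for k in HUE: print(k,np.round(dt[k],1).tolist(),np.round(ds[k],1).tolist())
P={k:plane(t,*dt[k][0][5:],.113) for k in dt if dt[k]}
Q={k:plane(s,*ds[k][0][5:],.113) for k in ds if ds[k]}
for P_ in(P,Q):
    g=gate(P_); print(g[0],np.degrees(g[1]),g[2])
for k,c,b in(("top",t,(300,190,340,235)),("scene",s,(310,140,350,200))):
    g=c["frame"].max(2); print(k,np.round(blobs(c["frame"],g<30,b),1).tolist())
im=cv2.resize(t["frame"][150:245,270:370],None,fx=5,fy=5,interpolation=2);im2=cv2.resize(s["frame"][140:235,265:365],None,fx=5,fy=5,interpolation=2)
cv2.imwrite("pics/c1.png",cv2.resize(np.hstack([im,im2])[:,:,::-1],(800,380)))
E
```

```text
red [[76.0, 302.0, 169.0, 9.0, 10.0, 306.0, 173.4]] [[70.0, 300.0, 207.0, 10.0, 9.0, 304.2, 210.5]]
yellow [[76.0, 328.0, 169.0, 10.0, 10.0, 332.6, 173.5]] [[64.0, 286.0, 188.0, 10.0, 8.0, 290.8, 191.4]]
green [[71.0, 329.0, 214.0, 9.0, 10.0, 332.9, 218.9]] []
blue [[74.0, 301.0, 214.0, 10.0, 10.0, 305.8, 218.8]] [[56.0, 358.0, 170.0, 7.0, 14.0, 362.0, 174.8], [65.0, 338.0, 188.0, 10.0, 8.0, 342.8, 191.4]]
[0.49222612 0.02195222] -0.43144722125945906 [0.00026744 0.00034559 0.00019199 0.00022867]
[0.47731208 0.01348701] 10.346569065074235 [0.0221924  0.01283092 0.03499869]
top [[625.0, 303.0, 190.0, 33.0, 29.0, 319.6, 202.2]]
scene [[264.0, 323.0, 156.0, 16.0, 22.0, 330.6, 166.3], [105.0, 310.0, 179.0, 13.0, 20.0, 315.5, 189.7], [15.0, 328.0, 196.0, 8.0, 4.0, 331.9, 197.9]]
```

View pics/c1.png

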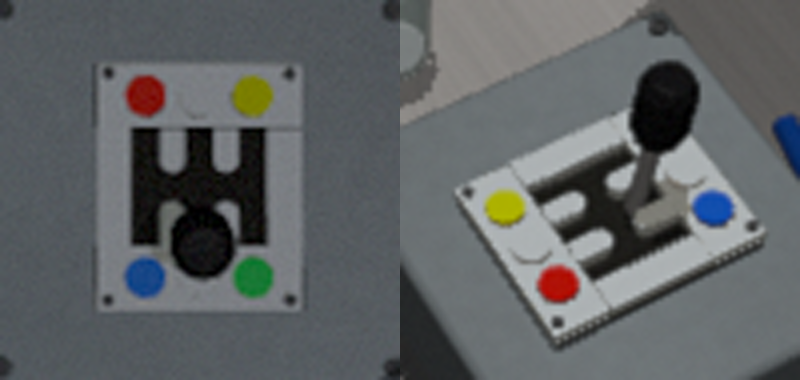

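The crop shows the knob in the top view at full-frame (320.7,210.5) and in the scene view at (330.6,166.3). In the scene view, yellow, red and blue are visible and green is hidden behind the knob. My scene fit was wrong because it took the pen for the blue disc, so I'll redo it.

```bash
python3 - <<'E'
from h import *
t=robot.camera("top");s=robot.camera("scene")
dt=discs(t,(285,155,355,240));ds=discs(s,(270,170,352,230))
P={k:plane(t,*dt[k][0][5:],.113) for k in dt if dt[k]}
Q={k:plane(s,*ds[k][0][5:],.113) for k in ds if ds[k]}
for P_ in(P,Q):
    g=gate(P_); print(np.round(g[0],4),round(np.degrees(g[1]),2),np.round(g[2]*1e3,1))
k,e=two(t,(320.7,210.5),s,(330.6,166.3)); print("knob",k,e)
g=gate(P)[0]; r=k-np.r_[g,.03]; print(r,np.linalg.norm(r),"throw",np.arcsin(r[0]/.145))
E
```

```text
[0.4922 0.022 ] -0.43 [0.3 0.3 0.2 0.2]
[0.4941 0.021 ] -0.16 [0.1 0.1 0. ]
knob [0.46358136 0.02056693 0.17175605] 0.0015331607144776125
[-0.02864476 -0.00138529  0.14175605] 0.1446278586938966 throw -0.1988580767305648
```

>>> move_arm([
  {"hand": 0, "travel": [0, 0, -1], "twist": [0, 0, 6]},
  {"hand": 0, "travel": [0, 0, 0], "twist": [0, 0, 6]},
  {"hand": 0, "travel": [0, 0, 0], "twist": [0, 0, 6]},
  {"hand": 0, "travel": [0, 0, 0], "twist": [0, 0, 6]},
  {"hand": 0, "travel": [0, 0, 0], "twist": [0, 0, 2]},
])

```text
time: 0.72
position: [0.2746, -0.5614, 0.2465]
tool_rot: [1.0, -0.002, 0.0, -0.0]
ft_force: [0.3, 0.1, 0.4]
grip_width: 0.0615
grip_force: 0.0
```

The two views agree: gate at about (0.493, 0.0215), yaw ≈ −0.3°, knob at (0.464, 0.021, 0.172), lever length 144.6 mm (145 given), throw −0.20. I'll fly over at height to the robot side of the knob.

>>> move_arm([
  {"hand": 0, "travel": [0.9, -3.9, 0], "twist": [0, 0, 0]},
  {"hand": 0, "travel": [0.9, -3.9, 0], "twist": [0, 0, 0]},
  {"hand": 0, "travel": [0.9, -3.9, 0], "twist": [0, 0, 0]},
  {"hand": 0, "travel": [0.9, -3.9, 0], "twist": [0, 0, 0]},
  {"hand": 0, "travel": [0.9, -3.9, 0], "twist": [0, 0, 0]},
])

```text
time: 1.13
position: [0.3194, -0.3646, 0.2465]
tool_rot: [1.0, 0.0, 0.0, -0.0]
ft_force: [1.0, 0.5, 0.2]
grip_width: 0.0281
grip_force: 0.0
```

>>> move_arm([
  {"hand": 0, "travel": [0.9, -3.9, 0], "twist": [0, 0, 0]},
  {"hand": 0, "travel": [0.9, -3.9, 0], "twist": [0, 0, 0]},
  {"hand": 0, "travel": [0.9, -3.9, 0], "twist": [0, 0, 0]},
  {"hand": 0, "travel": [0.9, -3.9, 0], "twist": [0, 0, 0]},
  {"hand": 0, "travel": [0.9, -3.9, 0], "twist": [0, 0, 0]},
])

```text
time: 1.55
position: [0.3642, -0.1696, 0.2468]
tool_rot: [1.0, 0.0, 0.0, 0.0]
ft_force: [0.7, 0.0, 0.1]
grip_width: 0.0017
grip_force: 0.0
```

>>> move_arm([
  {"hand": 0, "travel": [0.9, -3.9, 0], "twist": [0, 0, 0]},
  {"hand": 0, "travel": [0.9, -3.9, 0], "twist": [0, 0, 0]},
  {"hand": 0, "travel": [0.9, -3.9, 0], "twist": [0, 0, 0]},
  {"hand": 0, "travel": [0.9, -3.9, 0], "twist": [0, 0, 0]},
  {"hand": 0, "travel": [0, 0, 0], "twist": [0, 0, 0]},
])

```text
time: 1.97
position: [0.3998, -0.0089, 0.2467]
tool_rot: [1.0, 0.005, 0.0, -0.001]
ft_force: [-0.0, -1.6, 0.5]
grip_width: 0.0006
grip_force: 0.0
```

>>> move_arm([
  {"hand": 0, "travel": [0, -1.7, 0], "twist": [0, 0, 0]},
  {"hand": 0, "travel": [0, -1.7, 2.4], "twist": [0, 0, 0]},
  {"hand": 0, "travel": [0.5, 0, 2.4], "twist": [0, 0, 0]},
  {"hand": 0, "travel": [0.5, 0, 2.4], "twist": [0, 0, 0]},
  {"hand": 0, "travel": [0, 0, 0], "twist": [0, 0, 0]},
])

```text
time: 2.38
position: [0.4086, 0.019, 0.1718]
tool_rot: [1.0, 0.001, -0.003, -0.001]
ft_force: [-0.5, -0.4, -0.2]
grip_width: 0.0005
grip_force: 0.0
```

>>> move_arm([
  {"hand": 0, "travel": [0, 0, 0], "twist": [0, 0, 0]},
  {"hand": 0, "travel": [0, 0, 0], "twist": [0, 0, 0]},
])

```text
time: 2.55
position: [0.4103, 0.0183, 0.1753]
tool_rot: [1.0, 0.0, 0.0, 0.0]
ft_force: [-0.4, 0.3, 0.3]
grip_width: 0.0007
grip_force: 0.0
```

```bash
python3 - <<'E'
from h import *
o=robot.get_obs(); print(o["position"],o["tool_rot"],o["ft_force"])
t=robot.camera("top");s=robot.camera("scene")
im=cv2.resize(t["frame"][120:280,240:400],(480,480));im2=cv2.resize(s["frame"][100:240,260:400],(320,320));im2=cv2.copyMakeBorder(im2,0,160,0,0,0)
cv2.imwrite("pics/c2.png",np.hstack([im,im2])[:,:,::-1])
E
```

```text
[0.41031944 0.01825204 0.17526189] [9.99999902e-01 2.67214903e-04 3.35220544e-04 1.06049883e-04] [-0.36743331  0.29373489  0.25657703]
```

View pics/c2.png

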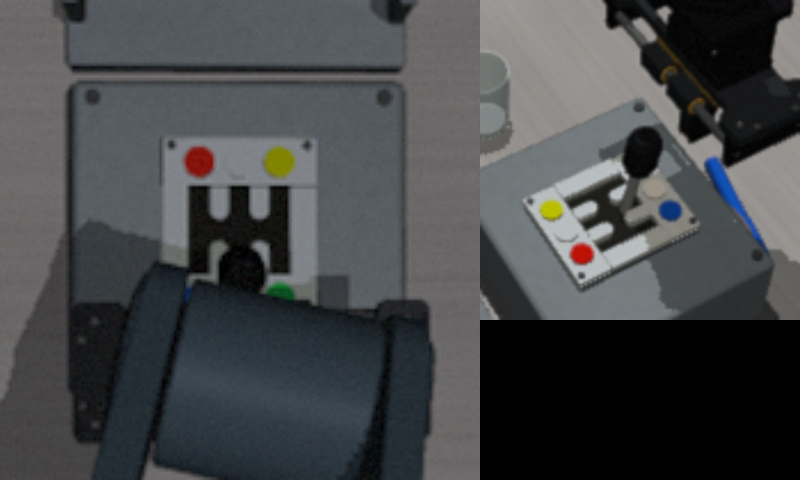

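The crop shows the knob untouched at crop (242,268) in the top view. In the scene view the gripper is behind the knob on the robot side. I'll check where the tips project.

```bash
python3 - <<'E'
from h import *
s=robot.camera("scene")
for p in((.4103,.0183,.161),(.4103,.0183,.175),(.4103,.0183,.231),(.4103,.113,.231),(.4103,-.077,.231)): print(p,(proj(s,p)-[260,100])*320/140+[480,0])
w=robot.camera("wrist"); print(w["fov_y"],np.round(w["T_tool_cam"],3).tolist())
im=cv2.resize(s["frame"][80:200,300:420],(560,560),interpolation=2)
cv2.imwrite("pics/c3.png",np.clip(im[:,:,::-1]*2.2,0,255).astype(np.uint8))
E
```

```text
(0.4103, 0.0183, 0.161) [693.56438554 132.59022624]
(0.4103, 0.0183, 0.175) [694.87102015 121.85820122]
(0.4103, 0.0183, 0.231) [700.45090224  76.0279179 ]
(0.4103, 0.113, 0.231) [770.76010199 156.880502  ]
(0.4103, -0.077, 0.231) [636.58278502   2.58230428]
65.70646984690485 [[-0.0, -0.966, -0.257, 0.07], [1.0, -0.0, -0.0, 0.001], [0.0, -0.257, 0.966, -0.148], [0.0, 0.0, 0.0, 1.0]]
```

View pics/c3.png

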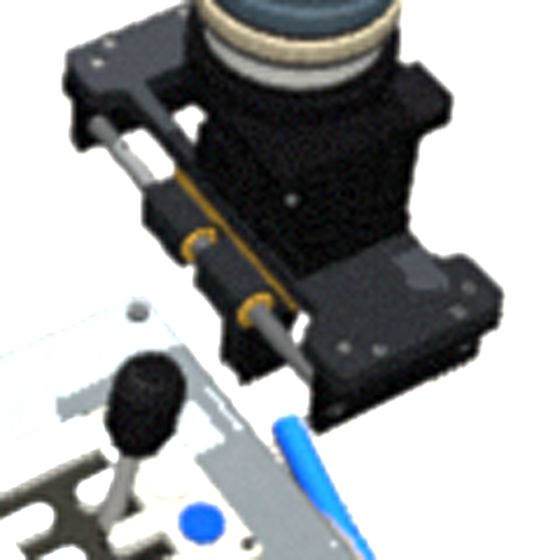

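The fingertip is visible at crop (245,370), which is full-frame (352,159) against (353,158) projected, so calibration holds. I'll push +x gently toward neutral.

>>> move_arm([
  {"hand": 0, "travel": [1, -0.3, 0], "twist": [0, 0, 0]},
  {"hand": 0, "travel": [0.7, 0, 0.1], "twist": [0, 0, 0]},
  {"hand": 0, "travel": [0.5, 0, 0], "twist": [0, 0, 0]},
  {"hand": 0, "travel": [0.5, 0, 0], "twist": [0, 0, 0]},
  {"hand": 0, "travel": [0.5, 0, 0], "twist": [0, 0, 0]},
])

```text
time: 3.17
position: [0.4417, 0.0218, 0.1734]
tool_rot: [1.0, 0.001, -0.001, -0.0]
ft_force: [-3.8, -1.5, 1.9]
grip_width: 0.0006
grip_force: 1.6
```

>>> move_arm([
  {"hand": 0, "travel": [0.5, 0, 0], "twist": [0, 0, 0]},
  {"hand": 0, "travel": [0.5, 0, 0], "twist": [0, 0, 0]},
  {"hand": 0, "travel": [0.5, 0, 0], "twist": [0, 0, 0]},
  {"hand": 0, "travel": [0.3, 0, 0], "twist": [0, 0, 0]},
  {"hand": 0, "travel": [0, 0, 0], "twist": [0, 0, 0]},
])

```text
time: 3.58
position: [0.461, 0.0217, 0.1735]
tool_rot: [1.0, 0.0, 0.001, -0.0]
ft_force: [-2.0, 0.3, 0.3]
grip_width: 0.0005
grip_force: 0.8
```

```bash
python3 - <<'E'
from h import *
o=robot.get_obs(); print(o["time"],o["position"],o["ft_force"])
t=robot.camera("top");s=robot.camera("scene")
im=cv2.resize(t["frame"][140:240,270:370],(400,400));im2=cv2.resize(s["frame"][130:230,265:365],(400,400))
cv2.imwrite("pics/c4.png",np.clip(np.hstack([im,im2])[:,:,::-1]*1.8,0,255).astype(np.uint8))
E
```

```text
3.5833 [0.46097227 0.0217197  0.17353738] [-2.00777217  0.25754327  0.27021646]
```

View pics/c4.png

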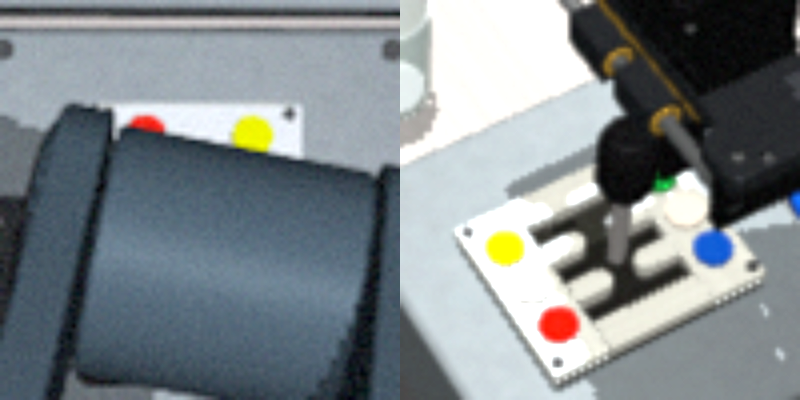

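The scene crop shows the knob at (628,158), full-frame (322,169.5), near neutral; the top view is hidden by the arm. I'll solve for throw from the knob and stem in the scene view.

```bash
python3 - <<'E'
from h import *
s=robot.camera("scene")
g=s["frame"]; m=blobs(g,g.max(2)<26,(310,150,331,182)); print(np.round(m,1).tolist())
# stem: bright strip centre per row
for v in(184,186,188,190):
    r=g[v,310:332].mean(1); print(v,r.astype(int).tolist())
for G in((.4922,.022),(.4941,.021)):
  for th in(-.1,-.06,-.03,0):
    p=lambda L:proj(s,(G[0]+L*np.sin(th),G[1],.03+L*np.cos(th)))
    print(G,th,"knob",p(.145).round(1),"stem",p(.105).round(1),p(.085).round(1))
E
```

```text
[[332.0, 314.0, 150.0, 17.0, 31.0, 322.1, 167.3]]
184 [28, 31, 31, 30, 27, 33, 73, 109, 71, 63, 63, 61, 76, 129, 133, 129, 111, 108, 112, 130, 129, 114]
186 [28, 28, 31, 31, 27, 33, 62, 81, 65, 63, 64, 60, 73, 91, 86, 80, 77, 57, 57, 88, 126, 129]
188 [65, 31, 26, 30, 30, 28, 43, 59, 62, 64, 64, 60, 67, 57, 40, 27, 17, 17, 20, 46, 78, 112]
190 [133, 66, 23, 25, 17, 18, 22, 55, 61, 65, 63, 54, 27, 17, 18, 16, 27, 44, 78, 118, 125, 131]
(0.4922, 0.022) -0.1 knob [325.1 169.1] stem [322.7 182.7] [321.6 189.1]
(0.4922, 0.022) -0.06 knob [322.4 170.1] stem [320.9 183.5] [320.2 189.8]
(0.4922, 0.022) -0.03 knob [320.4 171. ] stem [319.5 184.1] [319.  190.3]
(0.4922, 0.022) 0 knob [318.5 172. ] stem [318.1 184.8] [317.9 190.8]
(0.4941, 0.021) -0.1 knob [323.9 169.1] stem [321.6 182.7] [320.5 189.2]
(0.4941, 0.021) -0.06 knob [321.3 170.2] stem [319.8 183.5] [319.1 189.8]
(0.4941, 0.021) -0.03 knob [319.3 171.1] stem [318.4 184.1] [318.  190.3]
(0.4941, 0.021) 0 knob [317.3 172. ] stem [317.  184.8] [316.8 190.9]
```

Throw is about −0.055, so about 7.5 mm remains.

>>> move_arm([
  {"hand": 0, "travel": [0.3, 0, 0], "twist": [0, 0, 0]},
  {"hand": 0, "travel": [0.3, 0, 0], "twist": [0, 0, 0]},
  {"hand": 0, "travel": [0.15, 0, 0], "twist": [0, 0, 0]},
  {"hand": 0, "travel": [0, 0, 0], "twist": [0, 0, 0]},
  {"hand": 0, "travel": [0, 0, 0], "twist": [0, 0, 0]},
])

```text
time: 4.15
position: [0.4677, 0.0217, 0.1736]
tool_rot: [1.0, 0.001, 0.0, 0.0]
ft_force: [-2.3, -0.2, 0.6]
grip_width: 0.0003
grip_force: 0.8
```

```bash
python3 - <<'E'
from h import *
o=robot.get_obs(); print(o["time"],o["position"],o["ft_force"])
s=robot.camera("scene");g=s["frame"]
for v in(182,184,186,188,190):
    r=g[v,310:332].mean(1); print(v,r.astype(int).tolist())
E
```

```text
4.15 [0.46771977 0.02173531 0.17358594] [-2.34904395 -0.24815789  0.58931447]
182 [57, 44, 36, 30, 28, 28, 23, 24, 23, 26, 61, 110, 175, 188, 152, 133, 122, 129, 130, 130, 132, 141]
184 [29, 29, 30, 29, 29, 38, 57, 61, 63, 60, 81, 141, 136, 134, 130, 129, 112, 108, 113, 131, 129, 114]
186 [28, 28, 30, 31, 32, 39, 57, 63, 62, 60, 77, 124, 111, 95, 86, 80, 76, 57, 59, 89, 127, 131]
188 [78, 38, 28, 30, 31, 40, 59, 63, 64, 60, 68, 79, 77, 59, 40, 27, 18, 16, 18, 45, 78, 114]
190 [133, 70, 32, 26, 25, 42, 58, 63, 62, 59, 41, 27, 18, 19, 16, 17, 25, 43, 78, 118, 125, 130]
```

The stem centre is now at column ~317.6 (neutral predicts 317–318), so the lever is in neutral. I'll retreat and go around to the +y side.

>>> move_arm([
  {"hand": 0, "travel": [-1.5, 0, 0], "twist": [0, 0, 0]},
  {"hand": 0, "travel": [-2, 0, 0], "twist": [0, 0, 0]},
  {"hand": 0, "travel": [0, -2.3, 0], "twist": [0, 0, 0]},
  {"hand": 0, "travel": [0, -2.3, 0], "twist": [0, 0, 0]},
  {"hand": 0, "travel": [0, 0, 0], "twist": [0, 0, 0]},
])

```text
time: 4.62
position: [0.4327, 0.07, 0.1738]
tool_rot: [1.0, 0.001, 0.001, -0.001]
ft_force: [0.7, -0.1, 0.6]
grip_width: 0.0003
grip_force: 0.0
```

>>> move_arm([
  {"hand": 0, "travel": [2, 0, 0], "twist": [0, 0, 0]},
  {"hand": 0, "travel": [2, 0, 0], "twist": [0, 0, 0]},
  {"hand": 0, "travel": [2, 0, 0], "twist": [0, 0, 0]},
  {"hand": 0, "travel": [0, 0, 0], "twist": [0, 0, 0]},
  {"hand": 0, "travel": [0, 0, 0], "twist": [0, 0, 0]},
])

```text
time: 5.03
position: [0.4937, 0.0674, 0.1735]
tool_rot: [1.0, 0.0, 0.001, 0.0]
ft_force: [-0.1, -0.3, -0.1]
grip_width: 0.0004
grip_force: 0.0
```

>>> move_arm([
  {"hand": 0, "travel": [0, 0.8, 0], "twist": [0, 0, 0]},
  {"hand": 0, "travel": [0, 0.5, 0], "twist": [0, 0, 0]},
  {"hand": 0, "travel": [0, 0.5, 0], "twist": [0, 0, 0]},
  {"hand": 0, "travel": [0, 0.5, 0], "twist": [0, 0, 0]},
  {"hand": 0, "travel": [0, 0.5, 0], "twist": [0, 0, 0]},
])

```text
time: 5.45
position: [0.4918, 0.0396, 0.1737]
tool_rot: [1.0, 0.0, -0.0, -0.001]
ft_force: [-1.2, 3.5, 2.4]
grip_width: 0.0003
grip_force: 1.5
```

>>> move_arm([
  {"hand": 0, "travel": [0, 0.5, 0], "twist": [0, 0, 0]},
  {"hand": 0, "travel": [0, 0.5, 0], "twist": [0, 0, 0]},
  {"hand": 0, "travel": [0, 0.5, 0], "twist": [0, 0, 0]},
  {"hand": 0, "travel": [0, 0.4, 0], "twist": [0, 0, 0]},
  {"hand": 0, "travel": [0, 0.4, 0], "twist": [0, 0, 0]},
])

```text
time: 5.87
position: [0.4919, 0.0165, 0.1733]
tool_rot: [1.0, 0.0, -0.001, -0.0]
ft_force: [-0.4, 2.5, -0.7]
grip_width: 0.0008
grip_force: 1.4
```

>>> move_arm([
  {"hand": 0, "travel": [0, 0.2, 0], "twist": [0, 0, 0]},
  {"hand": 0, "travel": [0, 0.2, 0], "twist": [0, 0, 0]},
  {"hand": 0, "travel": [0, 0, 0], "twist": [0, 0, 0]},
])

```text
time: 6.12
position: [0.4923, 0.0124, 0.1733]
tool_rot: [1.0, 0.0, -0.0, 0.0]
ft_force: [-1.1, 1.0, -0.3]
grip_width: 0.0003
grip_force: 0.6
```

```bash
python3 - <<'E'
from h import *
o=robot.get_obs(); print(o["time"],o["position"],o["ft_force"])
t=robot.camera("top");s=robot.camera("scene")
im=cv2.resize(t["frame"][140:240,270:370],(400,400));im2=cv2.resize(s["frame"][130:230,265:365],(400,400))
cv2.imwrite("pics/c5.png",np.clip(np.hstack([im,im2])[:,:,::-1]*1.8,0,255).astype(np.uint8))
E
```

```text
6.1167 [0.49233252 0.01235538 0.17327119] [-1.12635482  0.96800708 -0.28728864]
```

View pics/c5.png

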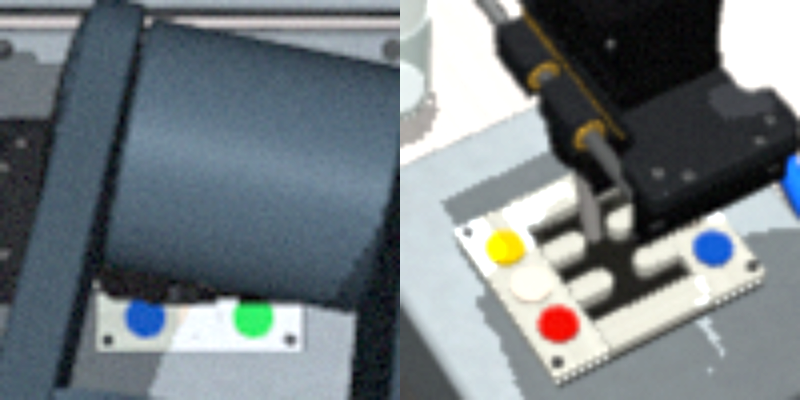

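The scene crop shows the stem at about (592,215), across the neutral channel at the −y lane and between the wall ends. The force is still only friction, so I'll go gently to the stop.

>>> move_arm([
  {"hand": 0, "travel": [0, 0.2, 0], "twist": [0, 0, 0]},
  {"hand": 0, "travel": [0, 0.1, 0], "twist": [0, 0, 0]},
  {"hand": 0, "travel": [0, 0, 0], "twist": [0, 0, 0]},
])

```text
time: 6.47
position: [0.4927, 0.0097, 0.1735]
tool_rot: [1.0, 0.0, 0.0, -0.0]
ft_force: [0.7, 2.2, -1.4]
grip_width: 0.0001
grip_force: 0.9
```

>>> move_arm([
  {"hand": 0, "travel": [0, 0.15, 0], "twist": [0, 0, 0]},
  {"hand": 0, "travel": [0, 0, 0], "twist": [0, 0, 0]},
])

```text
time: 6.63
position: [0.4926, 0.0082, 0.1736]
tool_rot: [1.0, 0.001, 0.0, 0.0]
ft_force: [-0.4, 2.6, -2.0]
grip_width: 0.0005
grip_force: 1.0
```

>>> move_arm([
  {"hand": 0, "travel": [0, 0.15, 0], "twist": [0, 0, 0]},
  {"hand": 0, "travel": [0, 0, 0], "twist": [0, 0, 0]},
])

```text
time: 6.8
position: [0.4926, 0.0066, 0.1736]
tool_rot: [1.0, 0.001, 0.0, 0.0]
ft_force: [0.3, 2.0, -0.5]
grip_width: 0.0004
grip_force: 1.0
```

>>> move_arm([
  {"hand": 0, "travel": [0, 0.15, 0], "twist": [0, 0, 0]},
  {"hand": 0, "travel": [0, 0, 0], "twist": [0, 0, 0]},
])

```text
time: 6.97
position: [0.4926, 0.0051, 0.1736]
tool_rot: [1.0, 0.0, 0.0, 0.0]
ft_force: [-0.8, 1.5, -1.0]
grip_width: 0.0003
grip_force: 1.0
```

>>> move_arm([
  {"hand": 0, "travel": [0, 0.15, 0], "twist": [0, 0, 0]},
  {"hand": 0, "travel": [0, 0, 0], "twist": [0, 0, 0]},
])

```text
time: 7.13
position: [0.4926, 0.0035, 0.1736]
tool_rot: [1.0, 0.0, 0.0, 0.0]
ft_force: [0.3, 2.8, -0.9]
grip_width: 0.0001
grip_force: 1.0
```

>>> move_arm([
  {"hand": 0, "travel": [0, 0.15, 0], "twist": [0, 0, 0]},
  {"hand": 0, "travel": [0, 0, 0], "twist": [0, 0, 0]},
])

```text
time: 7.3
position: [0.4926, 0.002, 0.1736]
tool_rot: [1.0, 0.001, 0.0, 0.0]
ft_force: [-0.3, 2.3, -0.9]
grip_width: 0.0006
grip_force: 0.8
```

```bash
python3 - <<'E'
from h import *
s=robot.camera("scene");g=s["frame"]
for v in(176,180,182,184,186,188):
    r=g[v,300:326].mean(1); print(v,r.astype(int).tolist())
for G in((.4922,.022),(.4941,.021)):
  for cr in(-.24,-.27,-.30,-.33):
   for th in(-.03,0,.03):
    p=lambda L:proj(s,(G[0]+L*np.sin(th),G[1]+L*np.sin(cr)*np.cos(th),.03+L*np.cos(th)*np.cos(cr))).round(1)
    print(G,cr,th,p(.145),p(.115),p(.1),p(.09))
E
```

```text
176 [84, 103, 124, 129, 133, 131, 129, 85, 70, 77, 75, 73, 95, 129, 132, 132, 142, 129, 107, 49, 9, 4, 12, 14, 16, 15]
180 [130, 131, 132, 132, 131, 131, 133, 128, 75, 72, 78, 77, 69, 62, 55, 40, 27, 16, 16, 8, 3, 8, 6, 3, 4, 5]
182 [130, 130, 131, 130, 129, 110, 94, 84, 67, 70, 75, 79, 71, 41, 19, 16, 19, 28, 40, 17, 5, 6, 6, 7, 22, 20]
184 [122, 107, 92, 83, 79, 78, 58, 37, 32, 63, 75, 79, 77, 70, 31, 19, 57, 121, 132, 85, 40, 9, 2, 4, 8, 1]
186 [75, 57, 54, 32, 23, 17, 17, 13, 20, 49, 72, 78, 78, 70, 32, 18, 55, 118, 133, 131, 79, 27, 14, 22, 48, 72]
188 [17, 16, 16, 15, 24, 45, 75, 99, 119, 101, 74, 44, 41, 30, 18, 17, 41, 77, 85, 90, 88, 79, 75, 59, 39, 28]
(0.4922, 0.022) -0.24 -0.03 [310.9 160.1] [312.3 172.2] [313.  178.1] [313.5 182. ]
(0.4922, 0.022) -0.24 0 [308.9 160.9] [310.8 172.9] [311.7 178.7] [312.3 182.5]
(0.4922, 0.022) -0.24 0.03 [307.  161.9] [309.3 173.7] [310.4 179.4] [311.2 183.1]
(0.4922, 0.022) -0.27 -0.03 [309.8 158.9] [311.5 171.4] [312.3 177.4] [312.8 181.3]
(0.4922, 0.022) -0.27 0 [307.8 159.8] [309.9 172. ] [311. 178.] [311.6 181.8]
(0.4922, 0.022) -0.2
[... 838 characters left out ...]
9. ] [310.4 171.4] [311.2 177.4] [311.7 181.3]
(0.4941, 0.021) -0.27 0 [306.7 159.9] [308.8 172.1] [309.9 178. ] [310.6 181.9]
(0.4941, 0.021) -0.27 0.03 [304.7 160.8] [307.3 172.8] [308.6 178.6] [309.4 182.5]
(0.4941, 0.021) -0.3 -0.03 [307.5 157.9] [309.5 170.6] [310.4 176.7] [311.1 180.7]
(0.4941, 0.021) -0.3 0 [305.6 158.8] [308.  171.2] [309.1 177.3] [309.9 181.2]
(0.4941, 0.021) -0.3 0.03 [303.6 159.7] [306.4 172. ] [307.8 177.9] [308.7 181.8]
(0.4941, 0.021) -0.33 -0.03 [306.4 157. ] [308.6 169.8] [309.7 176. ] [310.4 180. ]
(0.4941, 0.021) -0.33 0 [304.5 157.8] [307.1 170.4] [308.4 176.6] [309.2 180.6]
(0.4941, 0.021) -0.33 0.03 [302.5 158.8] [305.6 171.2] [307.1 177.2] [308.1 181.1]
```

Stem centre is at columns 309.2 (row 176) and 310.3 (row 180), giving cross ≈ −0.30 and throw ≈ 0. A little more to the stop.

>>> move_arm([
  {"hand": 0, "travel": [0, 0.15, 0], "twist": [0, 0, 0]},
  {"hand": 0, "travel": [0, 0.15, 0], "twist": [0, 0, 0]},
  {"hand": 0, "travel": [0, 0, 0], "twist": [0, 0, 0]},
])

```text
time: 7.6
position: [0.4925, -0.0002, 0.1736]
tool_rot: [1.0, -0.0, 0.0, -0.001]
ft_force: [-0.5, 5.2, -0.8]
grip_width: 0.0006
grip_force: 2.3
```

>>> move_arm([
  {"hand": 0, "travel": [0, 0.15, 0], "twist": [0, 0, 0]},
  {"hand": 0, "travel": [0, 0, 0], "twist": [0, 0, 0]},
])

```text
time: 7.77
position: [0.4923, -0.0004, 0.1736]
tool_rot: [1.0, -0.001, -0.0, -0.002]
ft_force: [1.5, 8.1, -0.2]
grip_width: 0.0005
grip_force: 4.2
```

The stop is reached: y stalled at −0.0004 with force up to 8 N. I'll back off +y and go around to the +x side of the knob.

>>> move_arm([
  {"hand": 0, "travel": [0, -1.5, 0], "twist": [0, 0, 0]},
  {"hand": 0, "travel": [0, -1.8, 0], "twist": [0, 0, 0]},
  {"hand": 0, "travel": [2, 0, 0], "twist": [0, 0, 0]},
  {"hand": 0, "travel": [2.4, 0, 0], "twist": [0, 0, 0]},
  {"hand": 0, "travel": [0, 0, 0], "twist": [0, 0, 0]},
])

```text
time: 8.18
position: [0.5425, 0.0297, 0.1746]
tool_rot: [1.0, 0.001, 0.005, 0.001]
ft_force: [0.8, -0.4, 0.6]
grip_width: 0.0003
grip_force: 0.0
```

>>> move_arm([
  {"hand": 0, "travel": [0, 2, 0], "twist": [0, 0, 0]},
  {"hand": 0, "travel": [0, 2, 0], "twist": [0, 0, 0]},
  {"hand": 0, "travel": [0, 1.3, 0], "twist": [0, 0, 0]},
  {"hand": 0, "travel": [0, 0, 0], "twist": [0, 0, 0]},
  {"hand": 0, "travel": [0, 0, 0], "twist": [0, 0, 0]},
])

```text
time: 8.6
position: [0.5364, -0.0229, 0.1736]
tool_rot: [1.0, -0.001, 0.0, -0.0]
ft_force: [-0.4, -0.1, -0.1]
grip_width: 0.0004
grip_force: 0.0
```

```bash
python3 - <<'E'
from h import *
o=robot.get_obs(); print(o["time"],o["position"],o["ft_force"])
t=robot.camera("top");s=robot.camera("scene")
im=cv2.resize(t["frame"][140:240,270:370],(400,400));im2=cv2.resize(s["frame"][130:230,265:365],(400,400))
cv2.imwrite("pics/c6.png",np.clip(np.hstack([im,im2])[:,:,::-1]*1.8,0,255).astype(np.uint8))
E
```

```text
8.6 [ 0.53642517 -0.0229265   0.17360168] [-0.36745882 -0.14483077 -0.10882688]
```

View pics/c6.png

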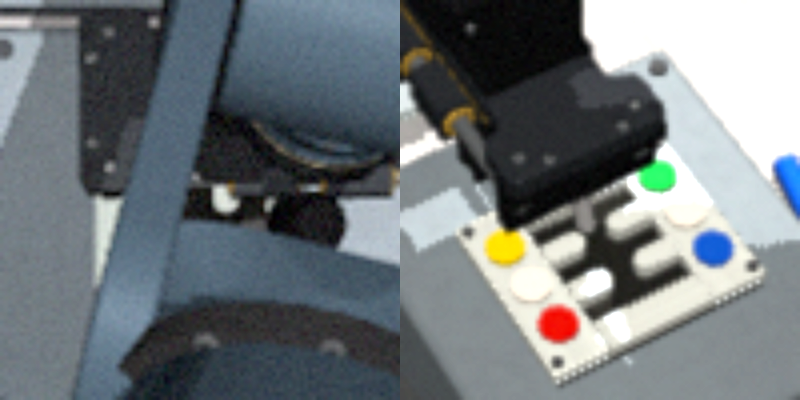

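The top crop shows the knob at (308,220) in the −y lane near neutral; the scene crop shows the stem at (586,212), clear of the wall ends. Now I'll push −x toward green.

>>> move_arm([
  {"hand": 0, "travel": [-1, 0, 0], "twist": [0, 0, 0]},
  {"hand": 0, "travel": [-0.5, 0, 0], "twist": [0, 0, 0]},
  {"hand": 0, "travel": [-0.5, 0, 0], "twist": [0, 0, 0]},
  {"hand": 0, "travel": [-0.5, 0, 0], "twist": [0, 0, 0]},
  {"hand": 0, "travel": [-0.5, 0, 0], "twist": [0, 0, 0]},
])

```text
time: 9.12
position: [0.5071, -0.0219, 0.174]
tool_rot: [1.0, 0.001, 0.001, 0.0]
ft_force: [3.8, 1.0, -0.1]
grip_width: 0.0005
grip_force: 1.2
```

>>> move_arm([
  {"hand": 0, "travel": [-0.5, 0, 0], "twist": [0, 0, 0]},
  {"hand": 0, "travel": [-0.5, 0, 0], "twist": [0, 0, 0]},
  {"hand": 0, "travel": [-0.5, 0, 0], "twist": [0, 0, 0]},
  {"hand": 0, "travel": [-0.4, 0, 0], "twist": [0, 0, 0]},
  {"hand": 0, "travel": [0, 0, 0], "twist": [0, 0, 0]},
])

```text
time: 9.53
position: [0.4862, -0.0222, 0.1734]
tool_rot: [1.0, 0.001, -0.001, 0.0]
ft_force: [0.9, 0.2, 0.0]
grip_width: 0.0007
grip_force: 0.8
```

>>> move_arm([
  {"hand": 0, "travel": [-0.2, 0, 0], "twist": [0, 0, 0]},
  {"hand": 0, "travel": [-0.2, 0, 0], "twist": [0, 0, 0]},
  {"hand": 0, "travel": [-0.2, 0, 0], "twist": [0, 0, 0]},
  {"hand": 0, "travel": [0, 0, 0], "twist": [0, 0, 0]},
])

```text
time: 9.87
position: [0.4811, -0.0223, 0.1735]
tool_rot: [1.0, 0.001, -0.0, 0.0]
ft_force: [1.4, -0.7, 0.1]
grip_width: 0.0004
grip_force: 0.9
```

>>> move_arm([
  {"hand": 0, "travel": [-0.15, 0, 0], "twist": [0, 0, 0]},
  {"hand": 0, "travel": [-0.15, 0, 0], "twist": [0, 0, 0]},
  {"hand": 0, "travel": [0, 0, 0], "twist": [0, 0, 0]},
])

```text
time: 10.12
position: [0.4783, -0.0222, 0.1736]
tool_rot: [1.0, 0.001, -0.0, 0.0]
ft_force: [1.9, -0.0, -0.9]
grip_width: 0.0007
grip_force: 1.0
```

>>> move_arm([
  {"hand": 0, "travel": [-0.15, 0, 0], "twist": [0, 0, 0]},
  {"hand": 0, "travel": [0, 0, 0], "twist": [0, 0, 0]},
])

```text
time: 10.28
position: [0.4776, -0.0223, 0.1737]
tool_rot: [1.0, 0.0, 0.001, 0.0]
ft_force: [4.5, 0.1, -1.2]
grip_width: 0.0007
grip_force: 1.6
```

>>> move_arm([
  {"hand": 0, "travel": [-0.15, 0, 0], "twist": [0, 0, 0]},
  {"hand": 0, "travel": [0, 0, 0], "twist": [0, 0, 0]},
])

```text
time: 10.45
position: [0.4768, -0.0224, 0.1739]
tool_rot: [1.0, 0.0, 0.002, 0.0]
ft_force: [5.4, 0.4, -2.2]
grip_width: 0.0005
grip_force: 2.4
```

>>> move_arm([
  {"hand": 0, "travel": [-0.15, 0, 0], "twist": [0, 0, 0]},
  {"hand": 0, "travel": [0, 0, 0], "twist": [0, 0, 0]},
])

```text
time: 10.62
position: [0.4762, -0.0225, 0.1741]
tool_rot: [1.0, 0.0, 0.003, 0.0]
ft_force: [5.9, 0.4, -1.8]
grip_width: 0.0004
grip_force: 2.9
```

>>> move_arm([
  {"hand": 0, "travel": [-0.2, 0, 0], "twist": [0, 0, 0]},
  {"hand": 0, "travel": [0, 0, 0], "twist": [0, 0, 0]},
  {"hand": 0, "travel": [0, 0, 0], "twist": [0, 0, 0]},
])

```text
time: 10.87
position: [0.4754, -0.0226, 0.1743]
tool_rot: [1.0, -0.0, 0.004, 0.0]
ft_force: [8.4, 2.2, -1.9]
grip_width: 0.0001
grip_force: 3.6
```

>>> move_arm([
  {"hand": 0, "travel": [-0.2, 0, 0], "twist": [0, 0, 0]},
  {"hand": 0, "travel": [0, 0, 0], "twist": [0, 0, 0]},
  {"hand": 0, "travel": [0, 0, 0], "twist": [0, 0, 0]},
])

```text
time: 11.12
position: [0.4745, -0.0227, 0.1745]
tool_rot: [1.0, -0.0, 0.005, 0.0]
ft_force: [9.1, 2.6, -2.7]
grip_width: 0.0004
grip_force: 4.3
```

The force is rising against the stop with only compliance left. I'll back off, lift and move clear to check.

>>> move_arm([
  {"hand": 0, "travel": [1.5, 0, 0], "twist": [0, 0, 0]},
  {"hand": 0, "travel": [2, 0, 0], "twist": [0, 0, 0]},
  {"hand": 0, "travel": [1.5, 0, 0], "twist": [0, 0, 0]},
  {"hand": 0, "travel": [0, 0, -4], "twist": [0, 0, 0]},
  {"hand": 0, "travel": [0, 0, -4], "twist": [0, 0, 0]},
])

```text
time: 11.53
position: [0.5169, -0.0217, 0.2502]
tool_rot: [1.0, 0.001, -0.007, -0.001]
ft_force: [1.7, -0.8, -0.3]
grip_width: 0.0006
grip_force: 0.0
```

>>> move_arm([
  {"hand": 0, "travel": [0, 4, 0], "twist": [0, 0, 0]},
  {"hand": 0, "travel": [0, 4, 0], "twist": [0, 0, 0]},
  {"hand": 0, "travel": [0, 4, 0], "twist": [0, 0, 0]},
  {"hand": 0, "travel": [0, 4, 0], "twist": [0, 0, 0]},
  {"hand": 0, "travel": [0, 4, 0], "twist": [0, 0, 0]},
])

```text
time: 11.95
position: [0.5179, -0.2229, 0.253]
tool_rot: [1.0, 0.001, -0.002, -0.001]
ft_force: [1.6, -0.0, -0.4]
grip_width: 0.0003
grip_force: 0.0
```

>>> move_arm([
  {"hand": 0, "travel": [0, 4, 0], "twist": [0, 0, 0]},
  {"hand": 0, "travel": [0, 4, 0], "twist": [0, 0, 0]},
  {"hand": 0, "travel": [0, 4, 0], "twist": [0, 0, 0]},
  {"hand": 0, "travel": [0, 0, 0], "twist": [0, 0, 0]},
  {"hand": 0, "travel": [0, 0, 0], "twist": [0, 0, 0]},
])

```text
time: 12.37
position: [0.5183, -0.3436, 0.2523]
tool_rot: [1.0, -0.001, -0.002, -0.001]
ft_force: [-0.7, 0.8, 0.1]
grip_width: 0.0004
grip_force: 0.0
```

```bash
python3 - <<'E'
from h import *
o=robot.get_obs(); print(o["time"],o["position"],o["ft_force"])
t=robot.camera("top");s=robot.camera("scene")
for G in((.4922,.022),(.4941,.021)):
  for th in(-.22,-.25,-.282):
    cr=-.33;L=.145;p=(G[0]+L*np.sin(th),G[1]+L*np.sin(cr)*np.cos(th),.03+L*np.cos(th)*np.cos(cr))
    print(G,th,proj(t,p).round(1),proj(s,p).round(1))
im=cv2.resize(t["frame"][130:280,190:390],(480,360));im2=cv2.resize(s["frame"][120:240,265:370],(315,360))
cv2.imwrite("pics/c7.png",np.clip(np.hstack([im,im2])[:,:,::-1]*1.8,0,255).astype(np.uint8))
for n,c,b in(("top",t,(320,195,350,230)),("scene",s,(305,140,345,190))):
    print(n,np.round(blobs(None,c["frame"].max(2)<26,b),1).tolist())
E
```

```text
12.3667 [ 0.51831757 -0.3436213   0.25233515] [-0.65964482  0.81806252  0.05523131]
(0.4922, 0.022) -0.22 [345.2 211.8] [319.9 152.8]
(0.4922, 0.022) -0.25 [345.  214.1] [321.9 152.4]
(0.4922, 0.022) -0.282 [344.8 216.6] [323.9 152. ]
(0.4941, 0.021) -0.22 [345.8 210.7] [318.8 152.9]
(0.4941, 0.021) -0.25 [345.6 213. ] [320.8 152.4]
(0.4941, 0.021) -0.282 [345.3 215.5] [322.8 152.1]
top [[119.0, 320.0, 195.0, 16.0, 16.0, 327.1, 200.0], [201.0, 336.0, 208.0, 14.0, 18.0, 343.2, 216.4]]
scene [[280.0, 316.0, 141.0, 15.0, 23.0, 323.2, 152.0]]
```

View pics/c7.png

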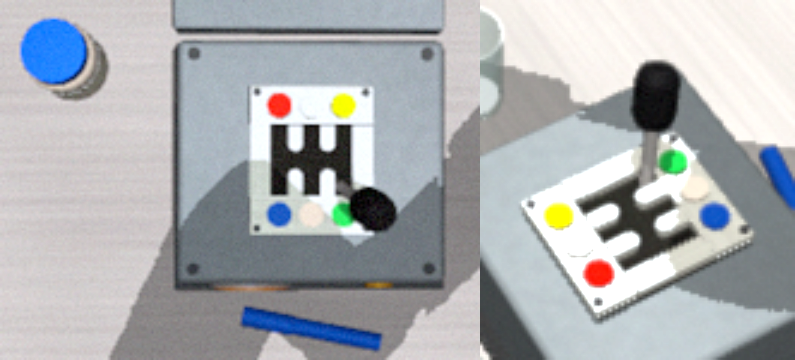

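The lever is home in the green slot: the knob measures (323.2,152.0) in the scene view and row 216.4 in the top view, matching throw −0.282 and cross −0.33. The bottle, beaker and pen are where they were, and the arm is clear.

```bash
python3 -c "
from rig import robot
print(robot.hand_in())"
```

```text
the job is handed in; nothing more can be done
None
```

The lever is fully home in the green slot: I pushed it there with closed fingertips, never gripping it or entering another coloured slot, left the bottle, beaker and pen untouched, and handed the job in at about 12.5 s.

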